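# Free the ratchet pawl and lower the press arm

### The job

On the leatherworker's bench press the arm is held up by a ratchet. Press the pawl's thumb tab all the way down so that the pawl lies clear of the teeth, then push the arm down until its foot rests on the wooden block, and move away. Leave the pawl off and the block lying where it is, pick nothing up, and do not disturb the tools around.

Things in the scene. Friction and masses are not known exactly. Their poses are not given: they have to be found in the camera images.
- stand: Grey fixed base of the press: a plate 310 x 90 x 15 mm with upright lugs, the highest 148 mm at the arm's hinge. Origin on the table under the plate; x along the plate (from -140 to +170 mm), y across (+-45 mm), z up. The pawl's tab is at the -x end, the arm reaches out to +x, which points roughly to the robot's left (world +y)
- main_hinge (a point): Point on the arm's hinge axis, 130 mm above the table, fixed in the stand at x = -40 mm, y = 0. The axis is the stand's y axis
- press_arm (a joint): Angle of the arm, rad: 0 when raised 34 degrees above level, growing as it is pushed down; starts at 0 to 0.08. At 0.60 it is level and its foot rests on the block. While the pawl is engaged a tooth stops it near 0.13. The hinge is stiff: the arm stays where it is left, and goes down under about 2 to 4 N at the paddle
- paddle (a point): Centre of the top face of the wooden paddle at the arm's free end: 200 mm from the hinge along the arm, 10 mm above the line of the arm. The face is 66 mm long (along the arm), 52 mm wide and tilts with the arm. It moves on an arc about main_hinge, from about 250 mm above the table (raised) to 140 mm (foot on the block)
- pawl_pivot (a point): Point on the pawl's pivot axis (parallel to the stand's y axis), 70 mm above the table, fixed in the stand at x = -96 mm, y = 0
- pawl (a joint): Angle of the pawl, rad: 0 engaged in the teeth, growing as its tab is pressed down, stop at 0.34 (tab fully down). It clears the teeth above about 0.22. No spring: it stays where it is left by friction; the tab goes down under about 2 N
- pawl_tab (a point): Centre of the top face of the pawl's flat steel thumb tab, 44 mm long (stand's x) and 36 mm wide. It lies 82 mm outward (stand's -x) from pawl_pivot and about 125 mm above the table when engaged; pressed fully down it has sunk by about 30 mm and moved about 13 mm outward
- block: Loose maple block 70 x 60 x 45 mm (x, y, z) lying on the stand's plate under the arm's foot. Origin at the centre of its underside
- big_mallet: Loose bystander: mallet with a cork-coloured head standing head down, 242 mm tall, 84 mm across. Origin at the centre of its underside
- small_mallet: Loose bystander: smaller mallet of the same kind, 189 mm tall, 66 mm across. Origin at the centre of its underside
- dye_bottle: Loose bystander: amber bottle, 130 mm tall, 60 mm across. Origin at the centre of its underside
- awl: Loose bystander: awl with a dark wooden handle, lying, 160 mm long (its x), 26 mm high. Origin at the middle of its length on the table
- edge_tool: Loose bystander: edging tool with a wooden handle, lying, 157 mm long (its x), 26 mm high. Origin near the middle of its length on the table
- rivet_dish: Loose bystander: small brass bowl, 72 mm across, 28 mm high. Origin at the centre of its underside
- wax_tin: Loose bystander: flat round aluminium tin, 60 mm across, 32 mm high. Origin at the centre of its underside
- foot (a point): Centre of the underside of the arm's round rubber foot (40 mm across), 120 mm from the hinge along the arm and 70 mm below it. The arm is a dark steel bar 26 mm wide with a toothed steel wheel (66 mm radius over the teeth) round its hinge
Mind the look-alikes: they are no part of the job. What is meant by the block is not green or purple, and is the smaller of those in its own colour.

How it is judged:
By the outcome, as a careful person would: the job done as asked, in the order asked, and still so for the second after the job is handed in, with the robot touching nothing.
It also fails if it takes over 42 s, if anything falls off the work surface, if the arm or the gripper's body presses on something with over 40 N, if the wrist force passes 120 N, or if a joint passes its speed limit or range.

### The arm

A 6-joint arm with a two-finger parallel gripper is mounted at the origin on the work surface. World frame = base frame: x ahead of the robot, y to its left, z up, the work surface at z = 0. Lengths are in m, angles in degrees, forces in N, time in s.
With the tool pointing down it reaches from about 0.35 to 0.775 m from the base axis. Payload 7.3 kg.
Tool frame: the origin (TCP) lies at the very end of the fingers, on their centre line; the grasp point (between the pads) lies behind it (robot.tcp_to_grasp is the z of the grasp point in the tool frame, in m); z points along the fingers, y is the direction in which the jaws open and shut (so a half turn about z gives the same grasp; the last joint's range is limited). The gripper opens to 92 mm and grips with 3 to 60 N. Pads are 19 mm wide; open, the fingers measure 130 mm over their backs; the gripper's body (75 mm by 190 mm) begins 47 mm behind the grasp point.
Start: joints at [-80.157, 19.595, 87.324, -0, 73.075, -8.365], TCP at [0.164, -0.499, 0.227] pointing down, gripper open.
Joint ranges: [-145.02, 145.02], [-44.19, 115.74], [2.07, 154.8], [-57.11, 237.11], [16.16, 152.29], [-177.93, 177.93]. Speed limits (degrees/s): [147.25, 147.25, 180, 180, 180, 180].

### API

Orientations are given as a 3x3 rotation matrix whose columns are the frame's x, y, z axes.
In Python, from bench import robot, cams gives the robot as it stands.
- The arm moves only by the shell command python3 -m pendant 'ROWS' [FORCE]. ROWS is JSON, a list of rows, each a list of 7 numbers: the gripper command: -1 is shut, 1 is fully open, values between are in proportion, then the shift along the tool's x, y, z normalised to -1 to 1, where 1 is 4 cm, then the turn, a rotation vector about the tool's x, y, z normalised to -1 to 1, where 1 is 0.12 rad. In form: [[hand, x, y, z, rx, ry, rz], ...]. A call has 1 to 5 rows; each row shifts and turns the pose as measured when the row begins, along the tool's axes as they then stand; what a row does not reach is not made up. A row lasts 1/12 s, in which the tool goes at most 41.7 mm and 7.16 degrees, less where a joint would pass 70% of its speed; a pose out of reach is approached as far as the arm can. A call with a number of a shift or a turn outside -1 to 1 is refused whole. A call with a gripper value outside its range is refused whole. The fingers move at their own pace and stop on an object; FORCE is the grip in N (left out, the last holds). Time passes only in rows, so rows that do not move let the fingers close. It gives the time, the measured TCP pose, the force and the opening at its end, in the units of the state.
- robot.sense(): the state, without advancing time (a new reading comes with each control period).
- cams.snapshot(name): name is "scene" or "top" or "wrist"; returns the picture (400x640x3 uint8, blue, green, red); there is no depth.
- cams.camera_info(name): a dict with "mtx" (3x3 intrinsics, pixels), "extrinsics" (4x4, takes a point from camera to world coordinates); the wrist camera has in their place "mount" (4x4, takes a point from camera to tool coordinates, whose origin is the TCP and whose axes are the flange's). Camera axes: x right, y up, looking along -z (the intrinsics and any distortion apply to the point x, -y, -z); pixel columns grow to the right and rows downward; lengths in m; the calibration is good to about 2 mm. A picture is of the moment at which its call begins: read the wrist's pose just before it. camera_info takes no time and is no camera call.
- robot.job_done(): hands the job in, once; it reports no verdict.
Trained networks look in the newest picture that a camera, given by its name, has taken for a name from the list of things; names that differ only in an ending like _2 or _b are one class to them, and where a whole thing is asked for, a point or a joint stands for the part that bears it (a point fixed in the world has none). Each returns a list of dicts, best first, with "score" (0 to 1); they miss things now and then, are a little off and sometimes report something else, mostly with a low value. They report only what shows in the picture. A call takes as long as a camera call. They do not tell look-alikes from the thing itself.
- cams.boxes_of(camera, target): "point" ([x, y, z] in m, in world coordinates, good to about 4 mm: the middle of the surface that is visible of it).
- cams.outline_of(camera, target): "region" (400x640 bool, what is visible of it).
- cams.tip_of(camera, target): "point" ([x, y, z] in m, in world coordinates, good to about 4 mm: a listed point, or the origin of a listed thing).
The state is a dict: "time_s": time; "joint_positions": joint angles; "qvel": joint speeds; "effort": joint torques, N m; "tool_pos": TCP position; "orientation": TCP orientation; "ft_force": force on the tool from outside, world axes, zero at the start; "moment": the same for the moment, N m; "grip_width": opening from 0.0 (shut) to 1.0 (fully open).
Only numpy, scipy, OpenCV 4.12 (cv2) and the standard library are available. Lean on these libraries where they do the work, as an engineer would, in place of code of your own. Each camera call takes 0.05 s, during which the arm holds its last target.

## Working session

There is one attempt and no reset: what is moved stays moved. The work goes in short steps, Python scripts to look and compute and a shell command to move; the robot and the scene stay as the last step left them, time stands still between calls to the robot, and variables do not carry over. Pictures are saved under pics/ and viewed, and the job is handed in when it is done.

```bash
mkdir -p pics; python3 - <<'E'
from bench import robot,cams
import cv2
for n in("scene","top"):
    cv2.imwrite(f"pics/{n}0.png",cams.snapshot(n))
    for t in("stand","main_hinge","paddle","pawl_pivot","pawl_tab","block","foot","big_mallet","small_mallet","dye_bottle","awl","edge_tool","rivet_dish","wax_tin"):
        if n=="scene" and t not in("paddle","pawl_tab","main_hinge","block","pawl_pivot"):continue
        r=cams.tip_of(n,t); print(n,t,[(d["point"].round(3).tolist() if hasattr(d["point"],"round") else d["point"],round(d["score"],2)) for d in r])
s=robot.sense();print(s["time_s"],s["tool_pos"],s["orientation"],s["ft_force"],robot.tcp_to_grasp)
E
```

```text
scene main_hinge [([0.5598, 0.0133, 0.1281], 0.85), ([0.4264, 0.1151, 0.0009], 0.47)]
scene paddle [([0.5199, 0.1728, 0.2462], 0.77)]
scene pawl_pivot [([0.5748, -0.0405, 0.0775], 0.77), ([0.451, 0.4456, 0.0009], 0.35)]
scene pawl_tab [([0.5929, -0.1185, 0.1211], 0.75)]
scene block [([0.5294, 0.1316, 0.0177], 0.88), ([0.7382, 0.1405, -0.0], 0.76), ([0.3344, -0.0761, 0.0028], 0.76), ([0.5499, 0.052, 0.0007], 0.75), ([0.3766, 0.2955, -0.0023], 0.66)]
top stand [([0.5506, 0.0516, -0.0026], 0.76), ([0.6331, 0.1419, -0.0015], 0.51)]
top main_hinge [([0.5659, 0.0086, 0.1286], 0.86)]
top paddle [([0.5269, 0.1731, 0.2457], 0.67)]
top pawl_pivot [([0.5716, -0.0442, 0.0706], 0.7), ([0.4703, -0.0658, 0.0055], 0.61)]
top pawl_tab [([0.5869, -0.1213, 0.1261], 0.77)]
top block [([0.3782, 0.2954, -0.0006], 0.89), ([0.5321, 0.1289, 0.0149], 0.73), ([0.74, 0.1441, 0.0041], 0.6), ([0.3319, -0.0718, 0.0], 0.58)]
top foot [([0.5309, 0.1466, 0.1304], 0.79)]
top big_mallet [([0.6873, 0.3895, 0.0013], 0.82)]
top small_mallet [([0.4564, 0.4431, 0.0003], 0.56)]
top dye_bottle [([0.6647, -0.3407, 0.0021], 0.68)]
top awl [([0.6378, 0.1435, -0.0013], 0.76), ([0.5732, -0.0435, 0.0701], 0.15)]
top edge_tool [([0.4272, 0.1158, -0.0002], 0.78), ([0.6647, -0.3398, -0.0003], 0.27)]
top rivet_dish [([0.6747, -0.0034, 0.001], 0.94), ([0.6358, 0.1415, -0.0003], 0.51), ([0.5269, 0.1775, 0.2464], 0.43)]
top wax_tin [([0.4719, -0.0676, 0.0049], 0.77)]
1.05 [ 0.16407984 -0.49871474  0.22673536] [[ 9.49917647e-01  3.12500340e-01  3.20905292e-05]
 [ 3.12500341e-01 -9.49917644e-01 -7.71425210e-05]
 [ 6.37629591e-06  8.33073434e-05 -9.99999997e-01]] [0.59263527 0.41421765 0.05984611] -0.0188
```

View pics/scene0.png

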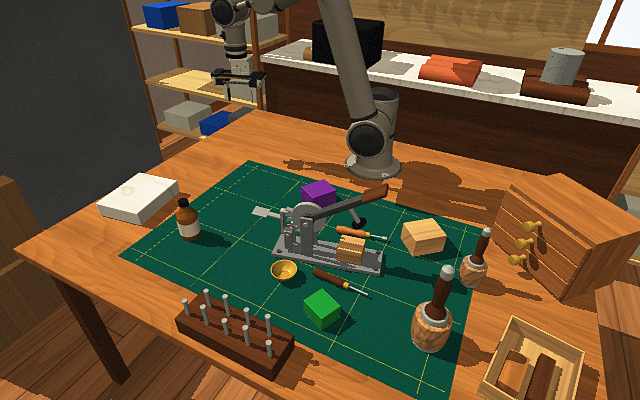

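View pics/top0.png

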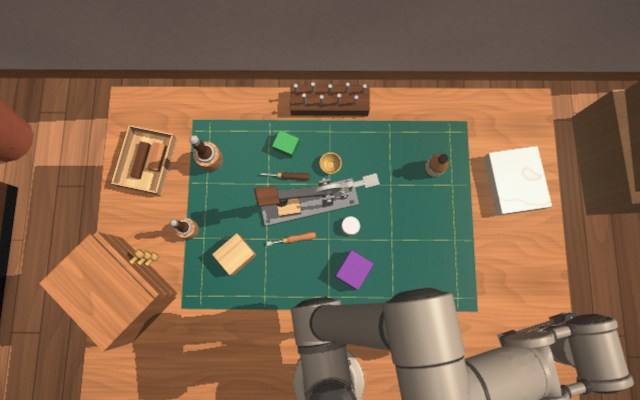

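Block candidates in the top picture: green (285,142), purple (355,270), large maple (234,254) and small maple on the plate (288,210). The last one fits because it is not green or purple, it is the smaller of the two maple blocks, and it lies under the foot. I'll confirm with a crop.

```bash
cat > h.py <<'E'
import numpy as np
from bench import robot,cams
u=np.array([-0.223,0.975,0]);u/=np.linalg.norm(u)
O=np.array([0.5535,0.050,0]);Y=np.array([-u[1],u[0],0])
def S(x,z,y=0): return O+u*x+Y*y+np.array([0,0,z])
Rt=np.column_stack([u,-Y,[0,0,-1.]]) # tool x along stand x
from scipy.spatial.transform import Rotation as Ro
def plan(p):
    s=robot.sense();R=np.array(s["orientation"]);d=R.T@(p-np.array(s["tool_pos"]))
    rv=Ro.from_matrix(R.T@Rt).as_rotvec()
    dd=np.array(s["tool_pos"])-O
    print("t",round(s["time_s"],2),"stand x,y,z",(dd@u).round(4),(dd@Y).round(4),dd[2].round(4),"F",np.round(s["ft_force"],1))
    print("units xyz",(d/0.04).round(2),"rot",(rv/0.12).round(2))
E
python3 - <<'E'
from h import *
import cv2
t=cv2.imread("pics/top0.png");s=cv2.imread("pics/scene0.png")
a=cv2.resize(t[150:240,230:400],None,fx=4,fy=4,interpolation=cv2.INTER_CUBIC)
b=cv2.resize(s[165:285,240:400],(680,510-150),interpolation=cv2.INTER_CUBIC)
cv2.imwrite("pics/c0.png",np.hstack([a,b])[:, :] if 0 else cv2.resize(np.vstack([a,b]),(567,600)))
print(Rt); plan(S(-0.178,0.16))
print(S(-.178,.125),S(-.04,.13),S(.16,.25),S(.08,.015))
E
```

```text
[[-0.22296054  0.97482747  0.        ]
 [ 0.97482747  0.22296054  0.        ]
 [ 0.         -0.         -1.        ]]
t 1.05 stand x,y,z -0.4481 0.502 0.2267 F [0.6 0.4 0.1]
units xyz [13.12 -5.56  1.67] rot [  0.     0.   -12.32]
[ 0.59318698 -0.12351929  0.125     ] [0.56241842 0.0110069  0.13      ] [0.51782631 0.2059724  0.25      ] [0.53566316 0.1279862  0.015     ]
```

View pics/c0.png

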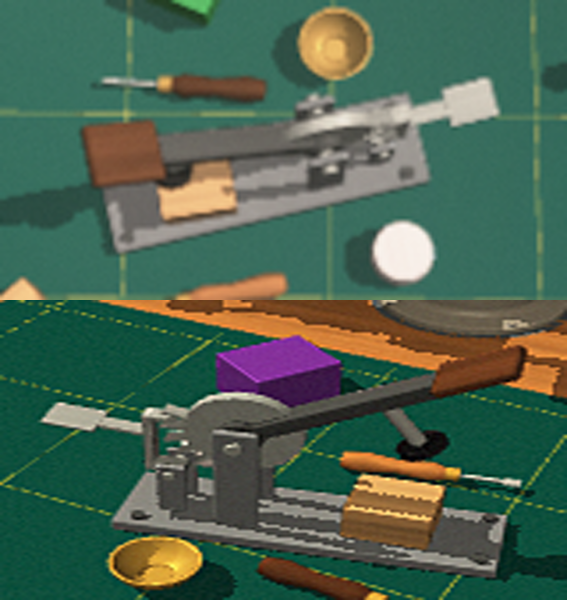

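The crop shows the small maple block on the grey plate under the arm's foot. The white-grey tab is at the far (−y) end. Next I'll shut the gripper and move toward the tab.

```bash
python3 -m pendant '[[-1,0.92,-0.39,0,0,0,-1],[-1,0.96,-0.28,0,0,0,-1],[-1,0.98,-0.16,0,0,0,-1],[-1,1,-0.04,0,0,0,-1],[-1,1,0.08,0,0,0,-1]]' 10; python3 -c "
from h import *
plan(S(-0.178,0.17))"
```

```text
time_s: 1.47
tool_pos: [0.3132, -0.368, 0.2257]
orientation: [[0.6, 0.8, -0.001], [0.8, -0.6, -0.003], [-0.003, 0.001, -1.0]]
ft_force: [1.0, -0.8, 0.4]
grip_width: 0.686
t 1.47 stand x,y,z -0.3539 0.3274 0.2257 F [ 1.  -0.8  0.4]
units xyz [9.09 1.93 1.36] rot [-0.    0.03 -7.24]
```

```bash
python3 -m pendant '[[-1,0.97,0.22,0.1,0,0,-1],[-1,0.94,0.33,0.1,0,0,-1],[-1,0.9,0.44,0.1,0,0,-1],[-1,0.84,0.54,0.1,0,0,-1],[-1,0.76,0.64,0.1,0,0,-1]]'; python3 -c "
from h import *
plan(S(-0.178,0.17))"
```

```text
time_s: 1.88
tool_pos: [0.4688, -0.2302, 0.2065]
orientation: [[0.018, 1.0, 0.002], [1.0, -0.018, -0.007], [-0.007, 0.002, -1.0]]
ft_force: [0.0, -0.8, -0.1]
grip_width: 0.318
t 1.88 stand x,y,z -0.2542 0.1451 0.2065 F [ 0.  -0.8 -0.1]
units xyz [2.73 3.06 0.9 ] rot [ 0.01  0.06 -2.02]
```

```bash
python3 -m pendant '[[-1,0.65,0.75,0.2,0,0,-1],[-1,0.58,0.82,0.2,0,0,-1],[-1,0.48,0.85,0.2,0,0,0],[-1,0.48,0.85,0.2,0,0,0],[-1,0,0,0,0,0,0]]'; python3 - <<'E'
from h import *
import cv2
for n in ("top","scene"):
    im=cams.snapshot(n)
    print(n,[(np.round(d["point"],4),d["score"]) for d in cams.tip_of(n,"pawl_tab")],[(np.round(d["point"],4),d["score"]) for d in cams.boxes_of(n,"pawl_tab")][:2])
    cv2.imwrite(f"pics/{n}1.png",im)
plan(S(-0.178,0.14))
E
```

```text
time_s: 2.3
tool_pos: [0.5936, -0.1152, 0.1726]
orientation: [[-0.243, 0.97, 0.005], [0.97, 0.243, -0.007], [-0.008, 0.004, -1.0]]
ft_force: [-1.5, 0.6, 0.6]
grip_width: 0.009
top [] []
scene [(array([ 0.6   , -0.1194,  0.1212]), 0.79), (array([ 0.4283,  0.1174, -0.0031]), 0.69), (array([6.815e-01, 3.880e-01, 4.000e-04]), 0.66)] [(array([ 0.5874, -0.0772,  0.1217]), 0.8), (array([0.5661, 0.0343, 0.0767]), 0.19)]
t 2.6 stand x,y,z -0.1756 0.0029 0.1754 F [-0.6  0.4  0.2]
units xyz [-0.05  0.07  0.88] rot [0.03 0.09 0.11]
```

View pics/scene1.png

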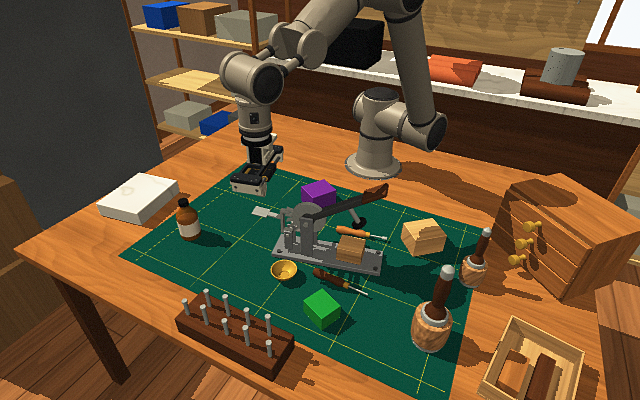

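The gripper is shut above the tab (about 265,190; the tab shows at 265,212). Next I'll descend.

```bash
python3 -m pendant '[[-1,-0.1,0.07,0.5,0,0,0],[-1,0,0,0.4,0,0,0],[-1,0,0,0.2,0,0,0],[-1,0,0,0.1,0,0,0]]'; python3 - <<'E'
from h import *
import cv2
b=cams.snapshot("wrist");a=cams.snapshot("scene");a=cv2.resize(a[120:280,180:380],(500,400))
cv2.imwrite("pics/w2.png",cv2.resize(np.hstack([a,cv2.resize(b,(640,400))]),(800,280)))
plan(S(-0.193,0.095))
E
```

```text
time_s: 2.93
tool_pos: [0.5932, -0.1313, 0.1306]
orientation: [[-0.228, 0.973, 0.014], [0.973, 0.229, -0.013], [-0.015, 0.01, -1.0]]
ft_force: [-0.3, 0.9, 0.1]
grip_width: 0.006
t 3.03 stand x,y,z -0.1853 0.0015 0.1309 F [-0.4  0.3  0.1]
units xyz [-0.18  0.03  0.9 ] rot [0.08 0.13 0.05]
```

View pics/w2.png

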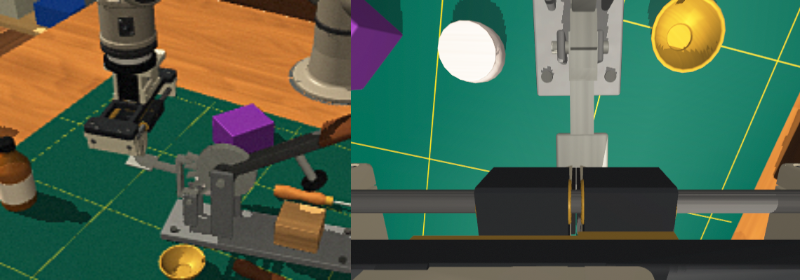

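The fingers are centred across the tab, which shows at (582,150) in the wrist half. Now I'll press along the tab's arc.

```bash
python3 -m pendant '[[-1,0,0,0.2,0,0,0],[-1,-0.03,0,0.2,0,0,0],[-1,-0.06,0,0.2,0,0,0],[-1,-0.06,0,0.15,0,0,0]]'; python3 -c "
from h import *
plan(S(-0.193,0.095))"
```

```text
time_s: 3.37
tool_pos: [0.5974, -0.1394, 0.1036]
orientation: [[-0.228, 0.973, 0.021], [0.973, 0.229, -0.016], [-0.021, 0.017, -1.0]]
ft_force: [-0.9, -0.0, 1.1]
grip_width: 0.007
t 3.37 stand x,y,z -0.1944 -0.0005 0.1036 F [-0.9 -0.   1.1]
units xyz [ 0.04 -0.02  0.21] rot [0.14 0.17 0.05]
```

```bash
python3 -m pendant '[[-1,0,0,0.15,0.1,0.1,0],[-1,0,0,0.15,0,0,0],[-1,0,0,0.12,0,0,0]]'; python3 - <<'E'
from h import *
import cv2
b=cams.snapshot("wrist");a=cams.snapshot("scene");a=cv2.resize(a[120:280,180:380],(500,400))
cv2.imwrite("pics/w3.png",cv2.resize(np.hstack([a,cv2.resize(b,(640,400))]),(800,280)))
plan(S(-0.193,0.095))
E
```

```text
time_s: 3.62
tool_pos: [0.5991, -0.1405, 0.0934]
orientation: [[-0.228, 0.974, 0.011], [0.974, 0.228, -0.008], [-0.01, 0.008, -1.0]]
ft_force: [-21.6, 6.4, 55.8]
grip_width: 0.002
t 3.72 stand x,y,z -0.1958 -0.0017 0.0939 F [-14.9   3.8  39. ]
units xyz [ 0.07 -0.04 -0.03] rot [0.07 0.09 0.05]
```

View pics/w3.png

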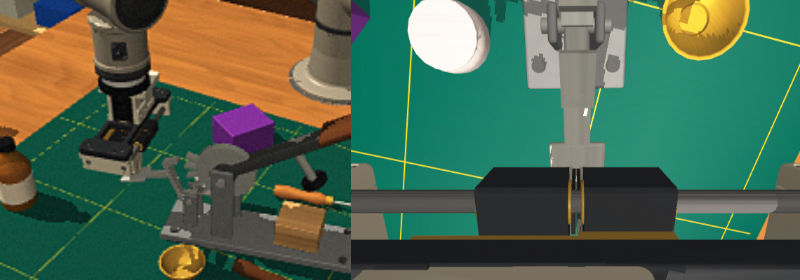

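The tab is at its stop: the force jumped to about 55 N at z = 0.0934. I'll lift straight off.

```bash
python3 -m pendant '[[-1,0,0,-0.3,0,0,0],[-1,0,0,-0.8,0,0,0],[-1,0,0,-1,0,0,0],[-1,0,0,-1,0,0,0],[-1,0,0,-1,0,0,0]]'; python3 - <<'E'
from h import *
import cv2
b=cams.snapshot("wrist");a=cams.snapshot("scene")
print([(np.round(d["point"],4),d["score"]) for d in cams.tip_of("scene","pawl_tab")])
a=cv2.resize(a[120:280,180:380],(500,400))
cv2.imwrite("pics/w4.png",cv2.resize(np.hstack([a,cv2.resize(b,(640,400))]),(800,280)))
plan(S(0.125,0.30))
E
```

```text
time_s: 4.13
tool_pos: [0.5928, -0.1365, 0.2542]
orientation: [[-0.229, 0.973, -0.011], [0.973, 0.229, 0.002], [0.005, -0.01, -1.0]]
ft_force: [1.5, -0.6, 0.1]
grip_width: 0.004
[(array([ 0.5967, -0.1317,  0.0907]), 0.87)]
t 4.28 stand x,y,z -0.1918 0.0013 0.2568 F [ 0.5 -0.2 -0.9]
units xyz [ 7.92  0.08 -1.09] rot [-0.02  0.01  0.05]
```

View pics/w4.png

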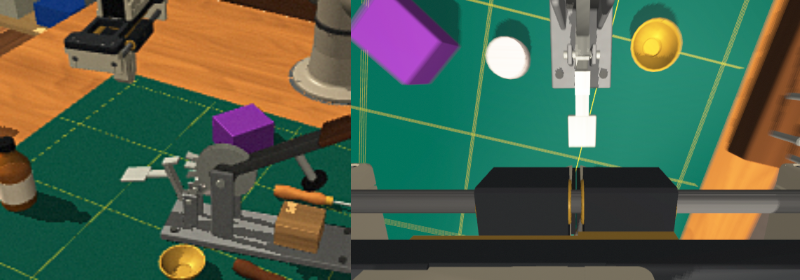

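The tab is down at about z = 0.091, as expected for the stop, and it stayed there. I'll move over the paddle.

```bash
python3 -m pendant '[[-1,0.2,0,-1,0,0,0],[-1,0.9,0,-0.3,0,0,0],[-1,1,0,0,0,0,0],[-1,1,0,0,0,0,0],[-1,1,0,0,0,0,0]]';python3 -m pendant '[[-1,1,0,0,0,0,0],[-1,1,0,0,0,0,0],[-1,0.9,0,0,0,0,0],[-1,0,0,0,0,0,0]]'; python3 - <<'E'
from h import *
import cv2
cams.snapshot("scene")
b=cams.snapshot("wrist");a=cams.snapshot("scene")
print([(np.round(d["point"],4),d["score"]) for d in cams.tip_of("scene","paddle")+cams.tip_of("wrist","paddle")])
a=cv2.resize(a[120:280,220:420],(500,400))
cv2.imwrite("pics/w5.png",cv2.resize(np.hstack([a,cv2.resize(b,(640,400))]),(800,280)))
plan(S(0.125,0.265))
E
```

```text
time_s: 4.7
tool_pos: [0.5563, 0.0203, 0.2982]
orientation: [[-0.218, 0.976, -0.018], [0.976, 0.218, 0.004], [0.007, -0.017, -1.0]]
ft_force: [0.8, 0.7, 0.3]
grip_width: 0.002
time_s: 5.03
tool_pos: [0.525, 0.1449, 0.2913]
orientation: [[-0.222, 0.974, -0.034], [0.975, 0.223, 0.007], [0.014, -0.031, -0.999]]
ft_force: [0.5, -0.2, 0.6]
grip_width: 0.008
[(array([0.525 , 0.1713, 0.2421]), 0.71), (array([0.6807, 0.3855, 0.0011]), 0.37), (array([0.5227, 0.1746, 0.2466]), 0.9)]
t 5.28 stand x,y,z 0.0914 0.0056 0.2923 F [-0.6 -0.3  0.3]
units xyz [0.83 0.15 0.69] rot [-0.24 -0.09 -0.06]
```

View pics/w5.png

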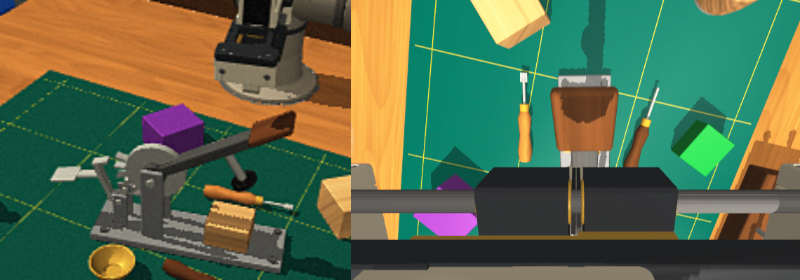

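```bash
python3 -m pendant '[[-1,0.85,0.15,0,-0.24,-0.1,0],[-1,0.1,0.03,0.1,0,0,0],[-1,0,0,0.3,0,0,0],[-1,0,0,0.25,0,0,0]]'; python3 -c "
from h import *
plan(S(0.13,0.24))"
```

```text
time_s: 5.62
tool_pos: [0.5303, 0.1718, 0.2664]
orientation: [[-0.206, 0.979, 0.005], [0.979, 0.206, -0.002], [-0.002, 0.004, -1.0]]
ft_force: [0.1, -0.4, -0.2]
grip_width: 0.003
t 5.62 stand x,y,z 0.1239 -0.0045 0.2664 F [ 0.1 -0.4 -0.2]
units xyz [ 0.15 -0.12  0.66] rot [ 0.04  0.02 -0.15]
```

```bash
python3 -m pendant '[[-1,0,-0.1,0.3,0,0,-0.1],[-1,0.1,0,0.3,0,0,0],[-1,0.15,0,0.3,0,0,0],[-1,0.15,0,0.3,0,0,0],[-1,0.12,0,0.3,0,0,0]]'; python3 -c "
from h import *
cams.snapshot('scene');print([(np.round(d['point'],4),d['score']) for d in cams.tip_of('scene','paddle')][:1])
plan(S(0.148,0.2))"
```

```text
time_s: 6.03
tool_pos: [0.526, 0.1839, 0.2052]
orientation: [[-0.206, 0.979, 0.008], [0.979, 0.206, -0.001], [-0.003, 0.008, -1.0]]
ft_force: [-1.3, 0.8, 3.9]
grip_width: 0.005
[]
t 6.13 stand x,y,z 0.1368 -0.0021 0.2036 F [ 0.3  0.4 -0.2]
units xyz [ 0.28 -0.06  0.09] rot [ 0.03  0.02 -0.14]
```

```bash
python3 -m pendant '[[-1,0.15,0,0.3,0,0,-0.1],[-1,0.12,0,0.3,0,0,0],[-1,0.1,0,0.3,0,0,0],[-1,0.05,0,0.25,0,0,0]]'; python3 -c "
from h import *
plan(S(0.155,0.14))"
```

```text
time_s: 6.47
tool_pos: [0.525, 0.1953, 0.1607]
orientation: [[-0.213, 0.977, 0.01], [0.977, 0.213, -0.003], [-0.005, 0.009, -1.0]]
ft_force: [-1.1, 0.7, 2.3]
grip_width: 0.0
t 6.47 stand x,y,z 0.148 -0.0046 0.1607 F [-1.1  0.7  2.3]
units xyz [ 0.18 -0.12  0.52] rot [ 0.07  0.04 -0.08]
```

```bash
python3 -m pendant '[[-1,0.05,0,0.2,0,0,0],[-1,0.03,0,0.2,0,0,0],[-1,0,0,0.12,0,0,0]]'; python3 -c "
from h import *
plan(S(0.155,0.14))"
```

```text
time_s: 6.72
tool_pos: [0.5251, 0.1972, 0.1398]
orientation: [[-0.211, 0.977, 0.01], [0.978, 0.211, -0.002], [-0.004, 0.009, -1.0]]
ft_force: [-18.9, -0.7, 54.3]
grip_width: 0.007
t 6.72 stand x,y,z 0.1499 -0.0051 0.1398 F [-18.9  -0.7  54.3]
units xyz [ 0.13 -0.13 -0.01] rot [ 0.07  0.04 -0.1 ]
```

The foot is bottomed: contact at z = 0.1398, expected 0.140. I'll lift off and look.

```bash
python3 -m pendant '[[-1,0,0,-0.15,0,0,0],[-1,0,0,-0.6,0,0,0],[-1,0,0,-1,0,0,0],[-1,0,0,-1,0,0,0],[-1,0,0,-1,0,0,0]]'; python3 -m pendant '[[-1,-0.3,-1,-0.3,0,0,0],[-1,0,-1,0,0,0,0],[-1,0,-1,0,0,0,0],[-1,0,-0.5,0,0,0,0],[-1,0,0,0,0,0,0]]'; python3 - <<'E'
from h import *
import cv2
c=cams.snapshot("top");a=cams.snapshot("scene")
for t in("paddle","pawl_tab","foot","block"):
  for n in("scene","top"):
    print(t,n,[(np.round(d["point"],4).tolist(),round(d["score"],2)) for d in cams.tip_of(n,t)])
a=cv2.resize(a[150:300,220:420],(533,400));c=cv2.resize(c[150:240,230:400],(640,340))
c=cv2.copyMakeBorder(c,0,60,0,0,cv2.BORDER_CONSTANT)
cv2.imwrite("pics/w6.png",cv2.resize(np.hstack([a,c]),(800,273)))
plan(S(0.15,0.14))
E
```

```text
time_s: 7.13
tool_pos: [0.5212, 0.195, 0.2846]
orientation: [[-0.209, 0.978, -0.009], [0.978, 0.209, -0.007], [-0.005, -0.01, -1.0]]
ft_force: [0.8, 0.5, -0.3]
grip_width: 0.008
time_s: 7.55
tool_pos: [0.3937, 0.1537, 0.3067]
orientation: [[-0.207, 0.978, 0.021], [0.978, 0.207, -0.003], [-0.007, 0.019, -1.0]]
ft_force: [0.4, 0.6, 0.7]
grip_width: 0.005
paddle scene [([0.5147, 0.2033, 0.1379], 0.97)]
paddle top [([0.5166, 0.2085, 0.1434], 0.7)]
pawl_tab scene [([0.5975, -0.1338, 0.0941], 0.76), ([0.4287, 0.1182, -0.0005], 0.37)]
pawl_tab top [([0.5958, -0.1377, 0.0923], 0.67)]
foot scene [([0.5378, 0.1296, 0.0609], 0.73)]
foot top [([0.5333, 0.1296, 0.0599], 0.97)]
block scene [([0.3347, -0.0758, 0.0021], 0.94), ([0.3754, 0.2957, -0.0027], 0.8), ([0.7388, 0.1398, -0.0023], 0.76), ([0.5329, 0.1304, 0.0169], 0.74)]
block top [([0.3783, 0.293, -0.0017], 0.85), ([0.3266, -0.0726, 0.0005], 0.73), ([0.7366, 0.1421, 0.0031], 0.6), ([0.5331, 0.1302, 0.0158], 0.43)]
t 8.05 stand x,y,z 0.1368 0.1294 0.3055 F [-0.  -0.4  0.2]
units xyz [0.41 3.16 4.19] rot [ 0.14  0.06 -0.13]
```

View pics/w6.png

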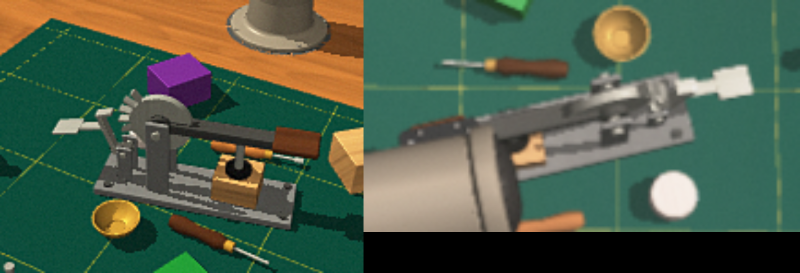

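The arm is level with its foot on the block (scene half, about 238,175), and the tab is down (68,126). The block and tools have not moved, so I'll hand in.

```bash
python3 -c "
from bench import robot
print(robot.sense()['ft_force'],robot.job_done())"
```

```text
the job is handed in; nothing more can be done
[-0.02808943 -0.38387452  0.21593195] None
```

The job is done and handed in at about 8 s. With the gripper shut, I pressed the pawl's tab down to its stop and lifted off. I then pushed the paddle down its arc until the foot seated on the small maple block, and moved clear.

**Last checks:**
- **Pawl:** the tab is at z ≈ 0.093, where about 0.095 was expected for fully down, and it stayed down.
- **Arm:** it is level, with the paddle at z ≈ 0.14 and the foot's underside at z ≈ 0.060, which is the top of the block.
- **Block:** it is within 4 mm of where it started, which is within measuring error.
- **Surroundings:** the dish, tin, awl and edging tool looked undisturbed in the last crops. I did not re-measure them, and the mallets and bottle were outside those crops.
- **Contact:** the robot touches nothing, with the wrist force near 0.

Fingertip force peaked at about 56 N vertically (60 N in all) at the pawl stop and 54 N at the block. That is well under the 120 N wrist limit. It is above 40 N, but it came through the fingertips, and that limit is for the arm and the gripper's body. None of the checks failed, though the detectors missed the tab and the paddle in a few intermediate views.

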